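Lid and pump down a vacuum canister

ROBOT

A 7-joint arm with a two-finger parallel gripper is mounted at the origin on a cart in front of the work surface, level with it; the furniture and walls round the work are solid. World frame = base frame: x ahead of the robot, y to its left, z up, the work surface at z = 0. Lengths are in m, angles in rad, forces in N, time in s.
With the tool pointing down it reaches from about 0.425 to 1.025 m from the base axis. Payload 9.4 kg.
Tool frame: the origin (TCP) lies on the mounting face of the last link; the fingertips stand tip_extent ahead of it and the grasp point (between the pads) lies 155 mm ahead of it (tip_extent is the distance from the TCP to the fingertips, in m); z points along the fingers, y is the line along which they close (so a half turn about z gives the same grasp; the last joint's range is limited). The gripper opens to 85 mm and grips with 20 to 120 N. Pads are 22 mm wide; open, the fingers measure 114 mm over their backs; the gripper's body (76 mm by 85 mm) begins 54 mm behind the grasp point. The pads swing forward as they close: fully open they stand 13 mm farther back than shut.
Start: joints at [1.047, 0.599, -0.003, 1.599, 0.002, 0.943, -0.08], TCP at [0.313, -0.654, 0.405] pointing down, gripper open.
Joint ranges: [-2.57, 2.57], [-0.35, 1.97], [-1.29, 1.29], [0.11, 2.56], [-1.05, 4.19], [0.11, 1.86], [-2.63, 2.63]. Speed limits (rad/s): [2.22, 2.22, 3.01, 3.01, 3.14, 3.14, 3.14].

INTERFACE

Orientations are given as [roll, pitch, yaw] about the fixed x, y, z axes, in that order (R = Rz(yaw) Ry(pitch) Rx(roll)).
In Python, from station import state, snapshot, get_calibration, close_job, tip_extent gives the robot as it stands.
- The arm moves only by the tool send_rows, never from a script. Its argument "rows" is a list of rows, each an object with "hand": the opening, from 0 (shut) to 1 (fully open); "translation": the shift along the tool's x, y, z in mm, a list of three; "twist": the turn about the tool's z in degrees. A call has exactly 10 rows; each row is the pose to reach, as a shift and turn from the pose commanded when the call began, along the tool's axes at that moment; what a row does not reach only later rows make up. A row lasts 1/8 s, in which the tool goes at most 62.5 mm and 10.7 degrees, less where a joint would pass 70% of its speed; a pose out of reach is approached as far as the arm can. A call with a gripper value outside its range is refused whole. The fingers move at their own pace and stop on an object; the grip force is fixed at half the most. Time passes only in rows, so rows that repeat a pose let the fingers close, or fill a call up. It gives the time, the measured TCP pose, the force, the opening and the grip force at its end, in the units of the state.
- state(): the state, without advancing time (a new reading comes with each control period).
- snapshot(name): name is "scene" or "top"; returns the picture (384x512x3 uint8, blue, green, red); there is no depth.
- get_calibration(name): a dict with "fx", "fy", "cx", "cy" (pixels), "k1" (the pictures are not rectified: a ray, as slopes to the right and down, at radius r is drawn at 1 + k1 r^2 times it, then the intrinsics apply), "pose" (4x4, takes a point from camera to world coordinates). Camera axes: x right, y down, z forward; pixel columns grow to the right and rows downward; lengths in m; the calibration is good to about 2 mm. A picture is of the moment at which its call begins. get_calibration takes no time and is no camera call.
- close_job(): hands the job in; it is judged then, once.
The state is a dict: "clock": time; "joint_positions": joint angles; "joint_vel": joint speeds; "tau": joint torques, N m; "ee_pos": TCP position; "orientation": TCP orientation; "contact_force": force on the tool from outside, world axes, zero at the start; "ft_torque": the same for the moment, N m; "width": finger opening in m; "grasp_force": force on a finger pad.
Only numpy, scipy, OpenCV 4.12 (cv2) and the standard library are available. Lean on these libraries where they do the work, as an engineer would, in place of code of your own. Each camera call takes 0.05 s, during which the arm holds its last target. There are 200 camera calls.

TASK

Put the round lid on the canister of the vacuum sealer and press it down until it sits level on the rim, under both sprung catches. Then pump the lever three full strokes, each one right down to its stop and all the way up again, and leave the lever up and the lid held. Leave the other things on the worktop where they are.

Things in the scene. Friction and masses are not known exactly. Their poses are not given: they have to be found in the camera images.
- sealer: Countertop vacuum sealer, fixed to the worktop: grey base plate 200 (its x) x 290 (its y) x 18 mm that carries a low steel canister (on the +y half) and a hand pump with a lever (on the -y half). Origin: centre of the base's underside; its x points from the lever's handle towards its pivot (away from the robot, give or take its yaw).
- seat (a point): Lid's seat: centre of the canister's mouth, level with the top of its rim (70 mm above the worktop). Rim 132 mm across outside, 106 mm inside. Four guide lugs stand round it on the diagonals, 125 mm across between them at the rim, flaring to 143 mm at their tops 30 mm above the rim. A lid laid on loosely rests on the catches, 10 to 20 mm too high, level or tilted.
- catch_left (a point): Centre of the sprung ball catch on the sealer's +y side of the mouth, 65.5 mm from the seat's centre, 14 mm above the rim: steel ball of 16 mm diameter that overhangs the lid's edge by 2.5 mm, in a dark housing 31 mm above the rim. About 10 N straight down on the lid's middle pushes it past both balls, which spring aside and then hold it down.
- catch_right (a point): Centre of the like catch on the sealer's -y side of the mouth.
- lid: Loose flat round steel lid, 120 mm diameter, 8 mm thick, 130 g, with an upright black cylindrical knob on its centre (28 mm diameter, from 8 to 44 mm above the underside). Origin: centre of its underside; z up through the knob. It starts flat on the worktop, to the left or right of the sealer.
- pump_lever (a joint): Pump lever, hinge, rad: 0 is all the way up (its handle then points towards the robot and 35 degrees up), 0.85 right down against its stop. A spring brings it back up when let go; 4 to 9 N on the handle push it down.
- lever_grip (a point): Centre of the lever's handle, a black crossbar 20 mm in diameter and 56 mm long (parallel to the sealer's y), 145 mm from the pivot; about 208 mm above the worktop when up, 91 mm when down.
- lever_pivot (a point): Point on the lever's hinge axis (parallel to the sealer's y), 125 mm above the worktop; between two upright yoke plates that rise to 142 mm.
- bowl: white bowl, 110 mm wide, 49 mm high; origin at the centre of its underside. A bystander.
- tin: closed food tin, 76 mm wide, 58 mm high; origin at the centre of its underside. A bystander.
- spice_jar: glass spice jar with a dark cap, 41 mm wide, 105 mm high; origin at the centre of its underside. A bystander.
- timer: round kitchen timer, 68 mm wide, 36 mm high; origin at the centre of its underside. A bystander.

How it is judged:
On the way, in this order (a step that is already met when the one before it is completed fails the run):
1. the lid is pressed down level on the canister's rim, under both catches (z of lid in the frame of seat between -0.004 and 0.0035 m and horizontal distance between lid and seat below 0.006 m and angle between lid's own z axis and vertical below 0.05 rad and contact force between the fingers and lid above 1 N), for 0.1 s.
2. first stroke: the lever is pressed right down (value of joint pump_lever above 0.78 rad), for 0.05 s.
3. first stroke: the lever is let all the way up (value of joint pump_lever below 0.08 rad), for 0.05 s.
4. second stroke: the lever is pressed right down (value of joint pump_lever above 0.78 rad), for 0.05 s.
5. second stroke: the lever is let all the way up (value of joint pump_lever below 0.08 rad), for 0.05 s.
6. third stroke: the lever is pressed right down (value of joint pump_lever above 0.78 rad), for 0.05 s.
7. third stroke: the lever is let all the way up (value of joint pump_lever below 0.08 rad), for 0.05 s.
At the end, for the whole second after the job is handed in: The lid lies at rest on the canister's rim, level within 3 degrees, within 3.5 mm of the rim's height and 6 mm of its centre, and the lever is up (under 0.08 rad) (z of lid in the frame of seat between -0.004 and 0.0035 m and horizontal distance between lid and seat below 0.006 m and angle between lid's own z axis and vertical below 0.05 rad and value of joint pump_lever below 0.08 rad and linear speed of lid below 0.02 m/s); the robot touches nothing.
It fails at once if the bowl, tin, spice jar or timer is moved by more than 4 cm (distance of any of bowl, tin, spice_jar, timer from where it was at the start of the episode above 0.04 m).
It also fails if it takes over 72 s, if anything falls off the work surface, if the arm or the gripper's body presses on something with over 40 N, if the wrist force passes 120 N, or if a joint passes its speed limit or range.

## Working session

There is one attempt and no reset: what is moved stays moved. The work goes in short steps, Python scripts to look and compute and a tool call to move; the robot and the scene stay as the last step left them, time stands still between calls to the robot, and variables do not carry over. Pictures are saved under pics/ and viewed, at most 13 in all, crops included, and the job is handed in when it is done.

Besides the shell and the picture viewer there is one more tool, called after "Emit:" as name(argument=value, ...) on one line, values as JSON. send_rows: Moves the arm, as the interface text tells. Its arguments: {"type":"object","properties":{"rows":{"type":"array"}},"required":["rows"]}

```bash
mkdir -p pics; ls; python3 - <<'E'
from station import *
import cv2,json
s=state();print({k:s[k] for k in('clock','ee_pos','orientation','width','contact_force')},tip_extent if not callable(tip_extent) else tip_extent())
for n in('scene','top'):
    cv2.imwrite(f'pics/{n}0.png',snapshot(n));c=get_calibration(n);print(n,c)
E
```

```text
pics
{'clock': 0.0, 'ee_pos': array([ 0.3131632 , -0.65365303,  0.40380499]), 'orientation': array([-3.14002972e+00,  1.60253211e-04,  4.46854561e-01]), 'width': 0.08544986593085302, 'contact_force': array([ 0.02238621, -1.05693334, -0.53476432])} 0.1734
scene {'fx': 486.04343808786336, 'fy': 486.04343808786336, 'cx': 258.5178036855369, 'cy': 188.4217437327131, 'k1': -0.16079037106533023, 'pose': array([[-0.52838524, -0.43812696,  0.72722335, -0.48294468],
       [-0.84882093,  0.29043537, -0.44175821,  0.58307757],
       [-0.01766521, -0.85070092, -0.5253531 ,  0.90809985],
       [ 0.        ,  0.        ,  0.        ,  1.        ]])}
top {'fx': 431.4745427262962, 'fy': 431.4745427262962, 'cx': 255.46535062732102, 'cy': 186.4372613522975, 'k1': -0.10957633063561956, 'pose': array([[-0.00940798, -0.98409691,  0.1773831 ,  0.29907809],
       [-0.9997682 ,  0.00582154, -0.02072824, -0.04838   ],
       [ 0.01936596, -0.17753699, -0.98392356,  1.38959737],
       [ 0.        ,  0.        ,  0.        ,  1.        ]])}
```

View pics/scene0.png

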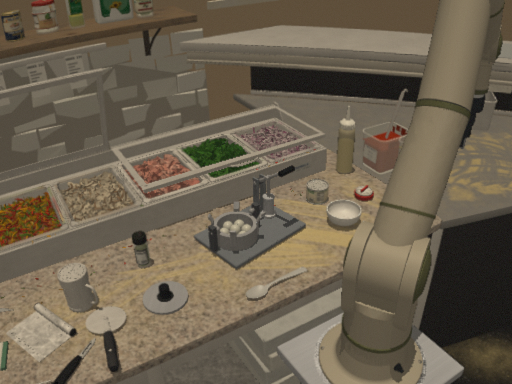

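View pics/top0.png

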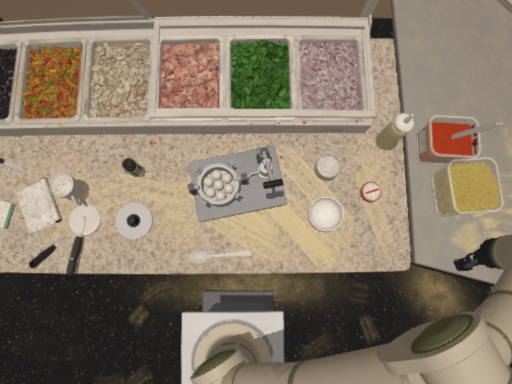

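Scene: the lid is at about (165,297) in the scene view and (133,220) in the top view. The sealer's canister is at (218,184) in top, with the lever handle at (273,184).

```bash
cat > h.py <<'E'
import numpy as np, cv2
from station import *
def ray(n,u,v):
    c=get_calibration(n);K=np.array([[c['fx'],0,c['cx']],[0,c['fy'],c['cy']],[0,0,1]])
    p=cv2.undistortPoints(np.array([[[u,v]]],float),K,np.array([c['k1'],0,0,0,0]))[0,0]
    T=c['pose'];return T[:3,3],T[:3,:3]@np.array([p[0],p[1],1])
def onz(n,u,v,z):
    o,d=ray(n,u,v);return o+d*(z-o[2])/d[2]
def proj(n,P):
    c=get_calibration(n);K=np.array([[c['fx'],0,c['cx']],[0,c['fy'],c['cy']],[0,0,1]])
    T=np.linalg.inv(c['pose']);q=cv2.projectPoints(np.array([P],float),cv2.Rodrigues(T[:3,:3])[0],T[:3,3],K,np.array([c['k1'],0,0,0,0]))[0];return q[0,0]
E
python3 - <<'E'
import cv2,numpy as np
t=cv2.imread('pics/top0.png');s=cv2.imread('pics/scene0.png')
a=cv2.resize(t[140:245,105:295],None,fx=4,fy=4,interpolation=cv2.INTER_CUBIC)
cv2.imwrite('pics/tc.png',a)
b=cv2.resize(s[160:320,130:330],None,fx=3.7,fy=3.7,interpolation=cv2.INTER_CUBIC);cv2.imwrite('pics/sc.png',b)
E
```

```text
(no output)
```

View pics/tc.png

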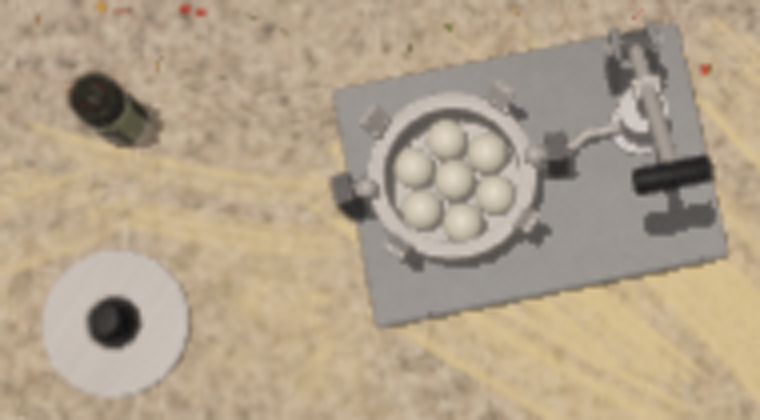

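View pics/sc.png

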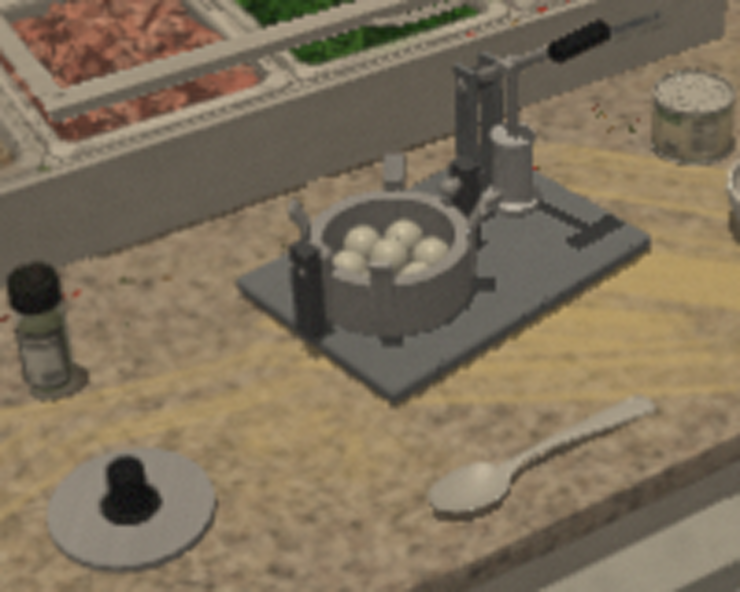

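The crops show clearly, in top-crop pixels: base corners (333,91), (680,26), (727,257), (380,326), rim centre about (455,178), balls (367,188) and (539,157), handle (673,174), lid (116,323).

```bash
python3 - <<'E'
from h import *
f=lambda U,V:((U+.5)/4-.5+105,(V+.5)/4-.5+140)
g=lambda U,V:((U+.5)/3.7-.5+130,(V+.5)/3.7-.5+160)
C=np.array([onz('top',*f(*p),.018)for p in[(333,91),(680,26),(727,257),(380,326)]])
print('corners',C.round(4),'len',np.linalg.norm(np.roll(C,-1,0)-C,axis=1),'mean',C.mean(0))
e=[C[0]-C[1],C[3]-C[2]];print('y-axis dir deg',[np.degrees(np.arctan2(*v[1::-1]))-90 for v in e]); e=[C[0]-C[3],C[1]-C[2]];print([np.degrees(np.arctan2(v[1],v[0]))for v in e])
for p in[(368,178),(543,178),(455,93),(455,264),(455.5,178.5)]:print('rim',onz('top',*f(*p),.07))
bl,br=onz('top',*f(367,188),.084),onz('top',*f(539,157),.084);print('balls',bl,br,(bl+br)/2,np.linalg.norm(bl-br))
for p in[(635,180),(712,168),(673.5,174)]:print('grip',onz('top',*f(*p),.208))
print('grip scene',onz('scene',*g(579,41),.208))
for n,r in(('top',(175,260,105,160)),('scene',(275,320,135,195))):
    im=cv2.imread(f'pics/{n}0.png');sub=im[r[0]:r[1],r[2]:r[3]]
    m=(sub.max(2)<60).astype(np.uint8)
    k,l,st,ce=cv2.connectedComponentsWithStats(m);i=1+st[1:,4].argmax();c=ce[i]+[r[2],r[0]]
    print(n,'knob blob',c,st[i],onz(n,*c,.03))
    hsv=cv2.cvtColor(sub,cv2.COLOR_BGR2HSV);m2=((hsv[...,1]<35)&(sub.max(2)>90)|(m>0)).astype(np.uint8)
    m2=cv2.morphologyEx(m2,cv2.MORPH_OPEN,np.ones((3,3)))
    cn=max(cv2.findContours(m2,0,cv2.CHAIN_APPROX_NONE)[0],key=cv2.contourArea)
    E=cv2.fitEllipse(cv2.convexHull(cn));c=np.add(E[0],[r[2],r[0]]);print('lid',c,E[1],onz(n,*c,.008))
print('lid manual',onz('top',*f(116,323.5),.008),onz('top',*f(42,323.5),.008),onz('top',*f(190,323.5),.008),'scene',onz('scene',*g(132,505),.008))
# bystanders
for n,p,z in(('jar',f(97,98),.105),):print(n,onz('top',*p,z))
E
```

```text
corners [[ 0.6274  0.1426  0.018 ]
 [ 0.6809 -0.1416  0.018 ]
 [ 0.4888 -0.1761  0.018 ]
 [ 0.4352  0.1016  0.018 ]] len [0.28922103 0.19512243 0.28288728 0.19660439] mean [ 0.55807108 -0.01838002  0.018     ]
y-axis dir deg [np.float64(10.643376082973631), np.float64(10.933333652077465)]
[np.float64(12.022597700374483), np.float64(10.172024338558831)]
rim [0.54536481 0.1067387  0.07      ]
rim [ 0.54456057 -0.02931528  0.07      ]
rim [0.6127824  0.03950456 0.07      ]
rim [0.47757316 0.03870116 0.07      ]
rim [0.5445652  0.03867953 0.07      ]
balls [0.53494117 0.10574634 0.084     ] [ 0.55843949 -0.02648617  0.084     ] [0.54669033 0.03963009 0.084     ] 0.13430415806256027
grip [ 0.51709884 -0.09536487  0.208     ]
grip [ 0.52530915 -0.14928746  0.208     ]
grip [ 0.52119825 -0.12228906  0.208     ]
grip scene [ 0.5250119  -0.12443272  0.208     ]
top knob blob [133.53164557 220.17721519] [23 40 11 11 79] [0.43777649 0.31067325 0.03      ]
lid [133.35281181 220.45922852] (35.64799118041992, 36.741641998291016) [0.43911043 0.31703391 0.008     ]
scene knob blob [164.4079602  293.01492537] [ 23   9  15  18 201] [0.42970825 0.32031485 0.03      ]
lid [164.31732941 292.86001968] (15.133929252624512, 18.714717864990234) [0.45325198 0.31370634 0.008     ]
lid manual [0.43897648 0.31614114 0.008     ] [0.43909782 0.37671263 0.008     ] [0.43880702 0.25597434 0.008     ] scene [0.4403701  0.31631429 0.008     ]
jar [0.60250281 0.31225054 0.105     ]
```

```bash
cat >> h.py <<'E'
def tool(*pts):
    from scipy.spatial.transform import Rotation as R
    s=state();M=R.from_euler('xyz',s['orientation']).as_matrix()
    print('clk',s['clock'],'pos',s['ee_pos'].round(4),'F',np.round(s['contact_force'],1),'w',s['width'],'g',s['grasp_force'])
    for p in pts:print(p,(M.T@(np.array(p)-s['ee_pos'])*1000).round(1))
E
python3 -c "
from h import *
tool((.55,-.35,.45),(.60,.05,.45),(.4395,.3162,.30))"
```

```text
clk 0.1 pos [ 0.3132 -0.6537  0.4039] F [ 0.4  0.3 -0. ] w 0.08514392536193054 g 0.0
(0.55, -0.35, 0.45) [ 344.8 -171.6  -45.9]
(0.6, 0.05, 0.45) [ 562.7 -510.7  -45.5]
(0.4395, 0.3162, 0.3) [ 533.  -819.9  105. ]
```

Emit:
send_rows(rows=[{"hand": 1,"translation": [50,-25,-20],"twist": 0},{"hand": 1,"translation": [100,-50,-40],"twist": 0},{"hand": 1,"translation": [150,-74,-46],"twist": 0},{"hand": 1,"translation": [200,-99,-46],"twist": 0},{"hand": 1,"translation": [250,-124,-46],"twist": 0},{"hand": 1,"translation": [300,-149,-46],"twist": 0},{"hand": 1,"translation": [345,-172,-46],"twist": 0},{"hand": 1,"translation": [376,-220,-46],"twist": 0},{"hand": 1,"translation": [407,-268,-46],"twist": 0},{"hand": 1,"translation": [438,-316,-46],"twist": 0}])

```text
clock: 1.35
ee_pos: [0.5717, -0.1777, 0.4504]
orientation: [-3.141, 0.0, 0.447]
contact_force: [1.0, -0.6, 0.0]
width: 0.0852
grasp_force: 0.0
```

```bash
python3 -c "
from h import *
tool((.60,.05,.45),(.4395,.3162,.30));print(state()['orientation'],state()['joint_positions'])"
```

```text
clk 1.35 pos [ 0.5717 -0.1777  0.4504] F [ 1.  -0.6  0. ] w 0.08524962140011523 g 0.0
(0.6, 0.05, 0.45) [ 123.9 -193.2    0.4]
(0.4395, 0.3162, 0.3) [  94.3 -502.5  150.5]
[-3.14127588e+00  4.06930429e-04  4.46821801e-01] [ 0.24697654  0.39907337 -0.05646887  1.84495663  0.02801265  0.89884038
 -0.9464905 ]
```

Emit:
send_rows(rows=[{"hand": 1,"translation": [31,-48,0],"twist": 0},{"hand": 1,"translation": [62,-97,0],"twist": 0},{"hand": 1,"translation": [93,-145,0],"twist": 0},{"hand": 1,"translation": [124,-193,0],"twist": 0},{"hand": 1,"translation": [120,-250,10],"twist": 0},{"hand": 1,"translation": [115,-305,20],"twist": 0},{"hand": 1,"translation": [109,-360,40],"twist": 0},{"hand": 1,"translation": [104,-410,70],"twist": 0},{"hand": 1,"translation": [98,-460,105],"twist": 0},{"hand": 1,"translation": [94,-502,140],"twist": 0}])

```text
clock: 2.6
ee_pos: [0.4383, 0.3152, 0.3097]
orientation: [-3.141, -0.0, 0.448]
contact_force: [1.6, -0.4, -0.8]
width: 0.0858
grasp_force: 0.0
```

```bash
python3 -c "
from h import *
tool((.4395,.3162,.195));cv2.imwrite('pics/s1.png',snapshot('scene'));a=snapshot('scene');cv2.imwrite('pics/s1.png',a[180:360,80:300].repeat(2,0).repeat(2,1))"
```

```text
clk 2.6 pos [0.4383 0.3152 0.3097] F [ 1.6 -0.4 -0.8] w 0.08581294356477637 g 0.0
(0.4395, 0.3162, 0.195) [  1.4  -0.3 114.7]
```

View pics/s1.png

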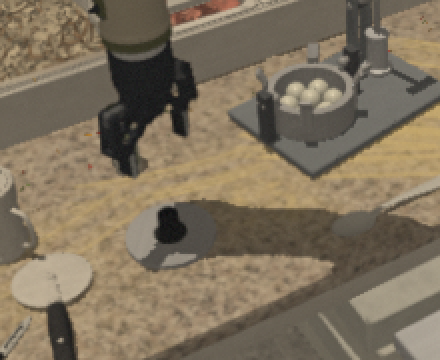

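The open gripper is at crop (145,120), straddling a point above the knob at (170,222). This matches, so I descend and close.

Emit:
send_rows(rows=[{"hand": 1,"translation": [1,0,30],"twist": 0},{"hand": 1,"translation": [1,0,60],"twist": 0},{"hand": 1,"translation": [1,0,90],"twist": 0},{"hand": 1,"translation": [1,0,105],"twist": 0},{"hand": 1,"translation": [1,0,115],"twist": 0},{"hand": 1,"translation": [1,0,115],"twist": 0},{"hand": 0,"translation": [1,0,115],"twist": 0},{"hand": 0,"translation": [1,0,115],"twist": 0},{"hand": 0,"translation": [1,0,115],"twist": 0},{"hand": 0,"translation": [1,0,115],"twist": 0}])

```text
clock: 3.95
ee_pos: [0.4405, 0.3144, 0.1964]
orientation: [-3.141, -0.001, 0.447]
contact_force: [-1.7, 0.2, 7.5]
width: 0.026
grasp_force: 58.5
```

Emit:
send_rows(rows=[{"hand": 0,"translation": [0,0,-20],"twist": 0},{"hand": 0,"translation": [0,0,-60],"twist": 0},{"hand": 0,"translation": [0,0,-100],"twist": 0},{"hand": 0,"translation": [0,0,-140],"twist": 0},{"hand": 0,"translation": [0,0,-140],"twist": 0},{"hand": 0,"translation": [0,0,-140],"twist": 0},{"hand": 0,"translation": [0,0,-140],"twist": 0},{"hand": 0,"translation": [0,0,-140],"twist": 0},{"hand": 0,"translation": [0,0,-140],"twist": 0},{"hand": 0,"translation": [0,0,-140],"twist": 0}])

```text
clock: 5.2
ee_pos: [0.4404, 0.3142, 0.3353]
orientation: [3.141, 0.001, 0.447]
contact_force: [-0.3, 0.4, -1.5]
width: 0.0258
grasp_force: 59.2
```

```bash
python3 -c "
from h import *
tool((.545,.039,.336))"
```

```text
clk 5.2 pos [0.4404 0.3142 0.3353] F [-0.3  0.4 -1.5] w 0.02579499599191698 g 59.176461696624756
(0.545, 0.039, 0.336) [-24.6 293.3  -0.6]
```

Emit:
send_rows(rows=[{"hand": 0,"translation": [-3,35,0],"twist": 0},{"hand": 0,"translation": [-6,75,0],"twist": 0},{"hand": 0,"translation": [-10,120,0],"twist": 0},{"hand": 0,"translation": [-14,165,0],"twist": 0},{"hand": 0,"translation": [-18,210,0],"twist": 0},{"hand": 0,"translation": [-21,250,0],"twist": 0},{"hand": 0,"translation": [-24,280,0],"twist": 0},{"hand": 0,"translation": [-25,293,0],"twist": 0},{"hand": 0,"translation": [-25,293,0],"twist": 0},{"hand": 0,"translation": [-25,293,0],"twist": 0}])

```text
clock: 6.45
ee_pos: [0.5442, 0.0406, 0.3356]
orientation: [-3.141, -0.0, 0.449]
contact_force: [-0.2, -0.1, -2.0]
width: 0.026
grasp_force: 59.4
```

```bash
python3 -c "
from h import *
tool((.545,.039,.266))
s=snapshot('scene');t=snapshot('top')
a=cv2.resize(s[140:290,170:330],None,fx=3.7,fy=3.7,interpolation=2)[:500];b=cv2.resize(t[140:240,170:300],None,fx=3,fy=3,interpolation=2)
cv2.imwrite('pics/s2.png',a);cv2.imwrite('pics/top2.png',t)"
```

```text
clk 6.45 pos [0.5442 0.0406 0.3356] F [-0.2 -0.1 -2. ] w 0.025993619796510988 g 59.355037808418274
(0.545, 0.039, 0.266) [ 0.1  1.9 69.6]
```

View pics/s2.png

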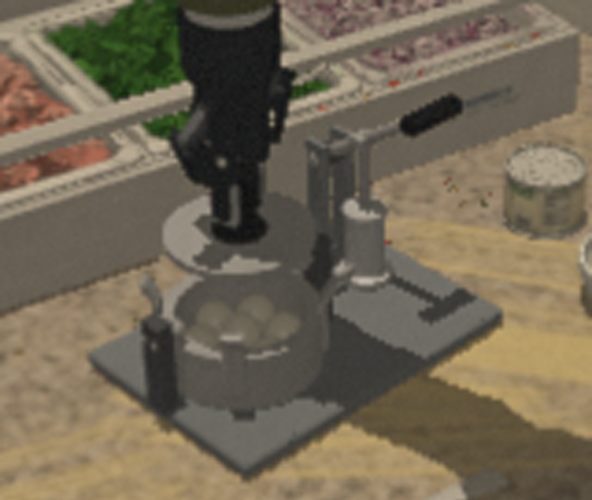

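The lid hangs level above the canister, at crop about (239,234). I check it and the rim centre numerically in this view.

```bash
python3 -c "
from h import *
def fitpred(c,r,z):
    q=np.array([proj('scene',[c[0]+r*np.cos(a),c[1]+r*np.sin(a),z]) for a in np.arange(0,6.28,.05)]);return q.min(0),q.max(0)
h=lambda q,ox,oy:((q[0]-ox+.5)*3.7-.5,(q[1]-oy+.5)*3.7-.5)
a,b=fitpred((.5442,.0406),.06,.147);print('lid pred crop',h(a,170,140),h(b,170,140))
a,b=fitpred((.545,.039),.066,.07);print('rim pred sc crop',h(a,130,160),h(b,130,160))
# lid left edge/bottom rows in original pictures
s=cv2.imread('pics/s2.png');
"
```

```text
lid pred crop (np.float64(161.8753141970773), np.float64(190.95927268867192)) (np.float64(317.410900761332), np.float64(276.6153736192429))
rim pred sc crop (np.float64(310.2123535700499), np.float64(191.1312798582773)) (np.float64(476.1955075026929), np.float64(288.677361861934))
```

Emit:
send_rows(rows=[{"hand": 0,"translation": [0,1,10],"twist": 0},{"hand": 0,"translation": [0,2,25],"twist": 0},{"hand": 0,"translation": [0,2,38],"twist": 0},{"hand": 0,"translation": [0,2,46],"twist": 0},{"hand": 0,"translation": [0,2,52],"twist": 0},{"hand": 0,"translation": [0,2,57],"twist": 0},{"hand": 0,"translation": [0,2,62],"twist": 0},{"hand": 0,"translation": [0,2,66],"twist": 0},{"hand": 0,"translation": [0,2,70],"twist": 0},{"hand": 0,"translation": [0,2,70],"twist": 0}])

```text
clock: 7.8
ee_pos: [0.5467, 0.0398, 0.2664]
orientation: [-3.141, -0.006, 0.449]
contact_force: [2.1, 7.9, 2.0]
width: 0.0258
grasp_force: 64.0
```

Emit:
send_rows(rows=[{"hand": 0,"translation": [0,0,1],"twist": 0},{"hand": 0,"translation": [0,0,2],"twist": 0},{"hand": 0,"translation": [0,0,3],"twist": 0},{"hand": 0,"translation": [0,0,4],"twist": 0},{"hand": 0,"translation": [0,0,4],"twist": 0},{"hand": 0,"translation": [0,0,4],"twist": 0},{"hand": 0,"translation": [0,0,4],"twist": 0},{"hand": 0,"translation": [0,0,4],"twist": 0},{"hand": 0,"translation": [0,0,4],"twist": 0},{"hand": 0,"translation": [0,0,4],"twist": 0}])

```text
clock: 9.05
ee_pos: [0.5459, 0.0393, 0.2641]
orientation: [-3.141, -0.005, 0.448]
contact_force: [-6.7, 7.1, 30.4]
width: 0.026
grasp_force: 67.7
```

```bash
python3 -c "
from h import *
tool()
s=snapshot('scene')
cv2.imwrite('pics/s3.png',cv2.resize(s[170:290,180:330],None,fx=4,fy=4,interpolation=2))"
```

```text
clk 9.05 pos [0.5459 0.0393 0.2641] F [-6.7  7.1 30.4] w 0.02602666351112331 g 67.67457246780396
```

View pics/s3.png

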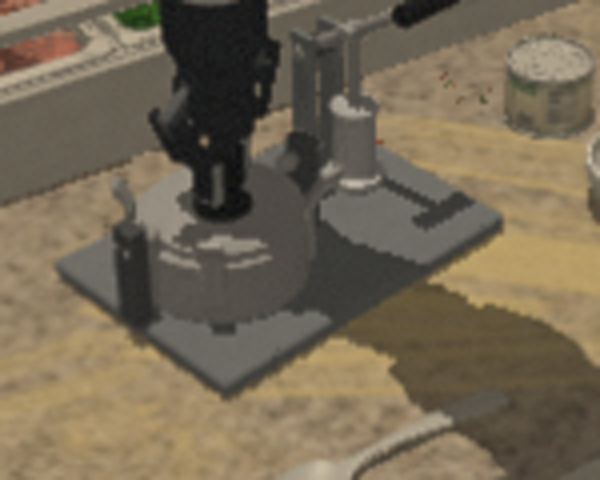

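The lid lies on the rim under the catches, around (220,225) in the crop, and the arm pushes with 30 N. I release and rise.

Emit:
send_rows(rows=[{"hand": 0,"translation": [0,0,-3],"twist": 0},{"hand": 0.55,"translation": [0,0,-3],"twist": 0},{"hand": 0.55,"translation": [0,0,-3],"twist": 0},{"hand": 0.55,"translation": [0,0,-3],"twist": 0},{"hand": 0.55,"translation": [0,0,-4],"twist": 0},{"hand": 0.55,"translation": [0,0,-20],"twist": 0},{"hand": 0.55,"translation": [0,0,-50],"twist": 0},{"hand": 0.55,"translation": [0,0,-90],"twist": 0},{"hand": 0.55,"translation": [0,0,-140],"twist": 0},{"hand": 0,"translation": [0,0,-180],"twist": 0}])

```text
clock: 10.35
ee_pos: [0.545, 0.0372, 0.4449]
orientation: [3.141, -0.002, 0.447]
contact_force: [0.8, -0.5, -0.4]
width: 0.03
grasp_force: 0.0
```

```bash
python3 -c "
from h import *
# lever arc
g=np.array([.5225,-.1235]);u=np.array([.983,.186]);piv=g+u*.1188
print('piv',piv)
for q in(0,.2,.4,.6,.85):
    a=np.radians(35)-q;p=piv-u*.145*np.cos(a);print(q,p,.125+.145*np.sin(a))
a=np.array([.5225,-.1235])
tool((.523,-.1235,.45),(.523,-.1235,.218+.19))
s=snapshot('scene')
cv2.imwrite('pics/s4.png',cv2.resize(s[130:290,180:340],None,fx=3.7,fy=3.7,interpolation=2))"
```

```text
piv [ 0.6392804 -0.1014032]
0 [ 0.52252256 -0.12349573] 0.20816858327090165
0.2 [ 0.50860779 -0.12612864] 0.18291339246376337
0.4 [ 0.49990252 -0.12777582] 0.155349377455373
0.6 [ 0.49675381 -0.12837161] 0.12657542854083573
0.85 [ 0.50080148 -0.12760572] 0.09065499566871155
clk 10.35 pos [0.545  0.0372 0.4449] F [ 0.8 -0.5 -0.4] w 0.029964871775679414 g 0.0
(0.523, -0.1235, 0.45) [-89.3 135.4  -5.2]
(0.523, -0.1235, 0.40800000000000003) [-89.4 135.4  36.8]
```

View pics/s4.png

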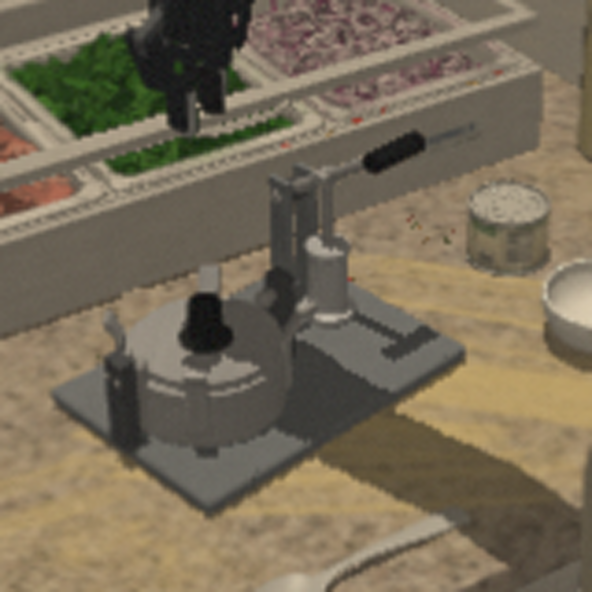

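The lid looks level, with the catches over its edge and the knob at crop (205,315). The handle is at (395,152). I move above it.

Emit:
send_rows(rows=[{"hand": 0,"translation": [-20,30,0],"twist": 0},{"hand": 0,"translation": [-45,68,0],"twist": 0},{"hand": 0,"translation": [-70,105,0],"twist": 0},{"hand": 0,"translation": [-89,135,0],"twist": 0},{"hand": 0,"translation": [-89,135,10],"twist": 0},{"hand": 0,"translation": [-89,135,25],"twist": 0},{"hand": 0,"translation": [-89,135,35],"twist": 0},{"hand": 0,"translation": [-89,135,35],"twist": 0},{"hand": 0,"translation": [-89,135,35],"twist": 0},{"hand": 0,"translation": [-89,135,35],"twist": 0}])

```text
clock: 11.65
ee_pos: [0.5236, -0.1226, 0.407]
orientation: [3.141, -0.0, 0.447]
contact_force: [0.3, 0.3, -0.8]
width: -0.0002
grasp_force: 0.0
```

```bash
python3 -c "
from h import *
L=.183
tool((.5225,-.1235,L+.2086),(.5086,-.126,L+.183),(.500,-.128,L+.155),(.497,-.128,L+.1266),(.501,-.1275,L+.0907),(.501,-.1275,L+.083))
s=snapshot('scene')
cv2.imwrite('pics/s5.png',cv2.resize(s[100:230,220:380],None,fx=4,fy=4,interpolation=2))"
```

```text
clk 11.65 pos [ 0.5236 -0.1226  0.407 ] F [ 0.3  0.3 -0.8] w -0.00016224983633474711 g 0.0
(0.5225, -0.1235, 0.3916) [-1.4  0.3 15.4]
(0.5086, -0.126, 0.366) [-15.   -3.5  41. ]
(0.5, -0.128, 0.33799999999999997) [-23.7  -5.4  69. ]
(0.497, -0.128, 0.3096) [-26.4  -6.7  97.3]
(0.501, -0.1275, 0.2737) [-22.6  -5.4 133.3]
(0.501, -0.1275, 0.266) [-22.6  -5.4 141. ]
```

View pics/s5.png

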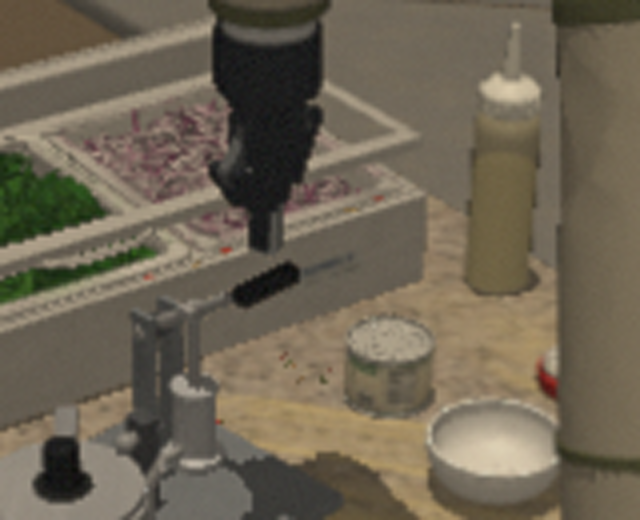

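The closed fingertips, at crop (265,248), are straight above the handle at (266,283). I press along the arc.

Emit:
send_rows(rows=[{"hand": 0,"translation": [-1,0,15],"twist": 0},{"hand": 0,"translation": [-8,-2,28],"twist": 0},{"hand": 0,"translation": [-15,-4,41],"twist": 0},{"hand": 0,"translation": [-20,-5,55],"twist": 0},{"hand": 0,"translation": [-24,-5,69],"twist": 0},{"hand": 0,"translation": [-26,-6,97],"twist": 0},{"hand": 0,"translation": [-24,-6,120],"twist": 0},{"hand": 0,"translation": [-23,-6,134],"twist": 0},{"hand": 0,"translation": [-23,-6,138],"twist": 0},{"hand": 0,"translation": [-23,-6,138],"twist": 0}])

```text
clock: 12.95
ee_pos: [0.4991, -0.1281, 0.2712]
orientation: [3.14, 0.001, 0.446]
contact_force: [-12.6, -1.2, 53.4]
width: 0.0001
grasp_force: 27.0
```

```bash
python3 -c "
from h import *
tool()
s=snapshot('scene')
cv2.imwrite('pics/s6.png',cv2.resize(s[140:270,200:360],None,fx=4,fy=4,interpolation=2))"
```

```text
clk 12.95 pos [ 0.4991 -0.1281  0.2712] F [-12.6  -1.2  53.4] w 0.0001017116588507523 g 27.031420469284058
```

View pics/s6.png

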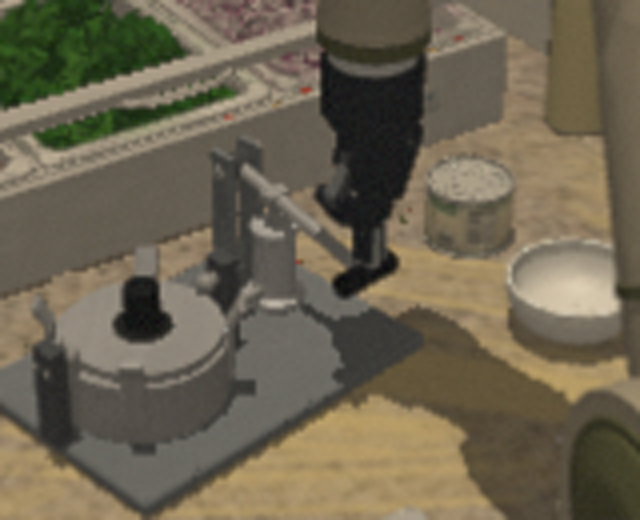

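The lever is on its stop: 53 N, handle at crop (365,275). Now I let it up along the same arc.

Emit:
send_rows(rows=[{"hand": 0,"translation": [0,0,-10],"twist": 0},{"hand": 0,"translation": [-2,0,-40],"twist": 0},{"hand": 0,"translation": [-1,0,-69],"twist": 0},{"hand": 0,"translation": [6,2,-97],"twist": 0},{"hand": 0,"translation": [22,6,-125],"twist": 0},{"hand": 0,"translation": [23,6,-138],"twist": 0},{"hand": 0,"translation": [23,6,-140],"twist": 0},{"hand": 0,"translation": [23,6,-140],"twist": 0},{"hand": 0,"translation": [23,6,-140],"twist": 0},{"hand": 0,"translation": [23,6,-140],"twist": 0}])

```text
clock: 14.25
ee_pos: [0.5233, -0.1229, 0.408]
orientation: [-3.141, 0.001, 0.447]
contact_force: [-0.1, 0.2, 0.7]
width: -0.0001
grasp_force: 0.0
```

```bash
python3 -c "
from h import *
tool()
s=snapshot('scene');a=cv2.imread('pics/scene0.png')
r=s[160:180,284:306].max(2)<60;r0=a[160:180,270:306].max(2)<60;r=s[160:180,270:306].max(2)<60
for m in(r,r0):print(m.sum(),np.argwhere(m).mean(0))"
```

```text
clk 14.25 pos [ 0.5233 -0.1229  0.408 ] F [-0.1  0.2  0.7] w -7.852213064307996e-05 g 0.0
118 [ 9.66101695 15.96610169]
106 [10.81132075 15.95283019]
```

Emit:
send_rows(rows=[{"hand": 0,"translation": [-1,0,17],"twist": 0},{"hand": 0,"translation": [-8,-2,30],"twist": 0},{"hand": 0,"translation": [-15,-4,43],"twist": 0},{"hand": 0,"translation": [-20,-5,57],"twist": 0},{"hand": 0,"translation": [-24,-5,71],"twist": 0},{"hand": 0,"translation": [-26,-6,99],"twist": 0},{"hand": 0,"translation": [-24,-6,122],"twist": 0},{"hand": 0,"translation": [-23,-6,136],"twist": 0},{"hand": 0,"translation": [-23,-6,139],"twist": 0},{"hand": 0,"translation": [-23,-6,139],"twist": 0}])

```text
clock: 15.55
ee_pos: [0.4993, -0.1281, 0.2719]
orientation: [3.14, 0.0, 0.446]
contact_force: [-10.7, -2.5, 41.5]
width: -0.0
grasp_force: 20.7
```

Emit:
send_rows(rows=[{"hand": 0,"translation": [0,0,-10],"twist": 0},{"hand": 0,"translation": [-2,0,-40],"twist": 0},{"hand": 0,"translation": [-1,0,-69],"twist": 0},{"hand": 0,"translation": [6,2,-97],"twist": 0},{"hand": 0,"translation": [22,6,-125],"twist": 0},{"hand": 0,"translation": [23,6,-137],"twist": 0},{"hand": 0,"translation": [23,6,-139],"twist": 0},{"hand": 0,"translation": [23,6,-139],"twist": 0},{"hand": 0,"translation": [23,6,-139],"twist": 0},{"hand": 0,"translation": [23,6,-139],"twist": 0}])

```text
clock: 16.8
ee_pos: [0.5233, -0.1229, 0.408]
orientation: [-3.141, 0.001, 0.447]
contact_force: [0.2, -0.3, -0.8]
width: -0.0001
grasp_force: 0.0
```

Emit:
send_rows(rows=[{"hand": 0,"translation": [-1,0,17],"twist": 0},{"hand": 0,"translation": [-8,-2,30],"twist": 0},{"hand": 0,"translation": [-15,-4,43],"twist": 0},{"hand": 0,"translation": [-20,-5,57],"twist": 0},{"hand": 0,"translation": [-24,-5,71],"twist": 0},{"hand": 0,"translation": [-26,-6,99],"twist": 0},{"hand": 0,"translation": [-24,-6,122],"twist": 0},{"hand": 0,"translation": [-23,-6,136],"twist": 0},{"hand": 0,"translation": [-23,-6,139],"twist": 0},{"hand": 0,"translation": [-23,-6,139],"twist": 0}])

```text
clock: 18.05
ee_pos: [0.4993, -0.128, 0.2718]
orientation: [3.14, 0.001, 0.446]
contact_force: [-10.2, -1.3, 42.8]
width: -0.0002
grasp_force: 21.0
```

Emit:
send_rows(rows=[{"hand": 0,"translation": [0,0,-10],"twist": 0},{"hand": 0,"translation": [-2,0,-40],"twist": 0},{"hand": 0,"translation": [-1,0,-69],"twist": 0},{"hand": 0,"translation": [6,2,-97],"twist": 0},{"hand": 0,"translation": [22,6,-125],"twist": 0},{"hand": 0,"translation": [23,6,-150],"twist": 0},{"hand": 0,"translation": [23,6,-180],"twist": 0},{"hand": 0,"translation": [23,6,-180],"twist": 0},{"hand": 0,"translation": [23,6,-180],"twist": 0},{"hand": 0,"translation": [23,6,-180],"twist": 0}])

```text
clock: 19.3
ee_pos: [0.5232, -0.1228, 0.4485]
orientation: [-3.14, 0.002, 0.447]
contact_force: [0.0, 0.3, 0.2]
width: 0.0003
grasp_force: 0.0
```

```bash
python3 -c "
from h import *
tool()
s=snapshot('scene')
cv2.imwrite('pics/s7.png',cv2.resize(s[130:270,200:360],None,fx=4,fy=4,interpolation=2))"
```

```text
clk 19.3 pos [ 0.5232 -0.1228  0.4485] F [0.  0.3 0.2] w 0.00027253201629042504 g 0.0
```

View pics/s7.png

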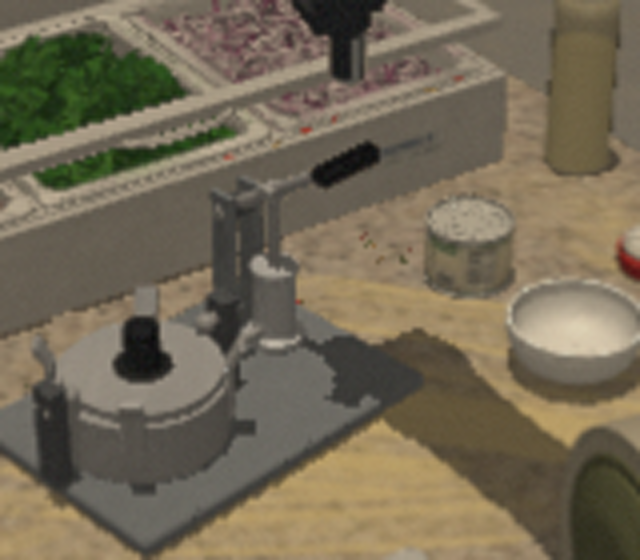

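The lever is fully up, handle at crop (345,165). The lid is level on the rim, knob at (143,345), and the gripper is clear. I hand the job in.

```bash
python3 -c "
from station import *
print(close_job())"
```

```text
the job is handed in; nothing more can be done
None
```

I pressed the lid down level under both catches, pumped the lever three full strokes and left it up, then handed the job in at about 19 s; no verdict came back, but the last camera view showed the lid level and the gripper clear.

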